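Lock the battery box's quarter-turn cover

ROBOT

A 6-joint arm with a two-finger parallel gripper is mounted at the origin on the work surface; the furniture and walls round the work are solid. World frame = base frame: x ahead of the robot, y to its left, z up, the work surface at z = 0. Lengths are in m, angles in rad, forces in N, time in s.
With the tool pointing down it reaches from about 0.35 to 0.975 m from the base axis. Payload 4.9 kg.
Tool frame: the origin (TCP) lies between the finger pads; the fingertips stand 14 mm ahead of it and the grasp point (between the pads) lies 5 mm behind it (manip.finger_overhang is the distance from the TCP to the fingertips, in m); z points along the fingers, y is the line along which they close (so a half turn about z gives the same grasp; the last joint's range is limited). The gripper opens to 85 mm and grips with 20 to 120 N. Pads are 22 mm wide; open, the fingers measure 114 mm over their backs; the gripper's body (76 mm by 85 mm) begins 54 mm behind the grasp point. The pads swing forward as they close: fully open they stand 13 mm farther back than shut.
Start: joints at [1.179, 0.053, 1.613, -0, 1.476, -0.119], TCP at [0.168, 0.602, 0.245] pointing down, gripper open.
Joint ranges: [-3.01, 3.01], [-1.01, 2.22], [0.06, 2.58], [-1.02, 4.17], [0.09, 2.62], [-3.14, 3.14]. Speed limits (rad/s): [2.57, 2.57, 3.14, 3.14, 3.14, 3.14].

INTERFACE

Orientations are given as a unit quaternion [w, x, y, z].
In Python, from plant import manip, grab_frame gives the robot as it stands.
- The arm moves only by the tool servo_tool, never from a script. Its argument "deltas" is a list that holds one entry, the list of rows, each a list of 5 numbers: the opening in per cent of the stroke, from 0 (shut) to 100 (fully open), then the shift along the world's x, y, z in m, then the turn about the world's z in degrees. A call has exactly 8 rows; each row shifts and turns the commanded pose from where the row before left it; what a row does not reach is not made up. A row lasts 1/10 s, in which the tool goes at most 50 mm and 8.59 degrees, less where a joint would pass 70% of its speed; a pose out of reach is approached as far as the arm can. A call is refused whole if a number of a shift passes 0.05 or a number of a turn 8.59, either way. A call with a gripper value outside its range is refused whole. The fingers move at their own pace and stop on an object; the grip force is fixed at half the most. Time passes only in rows, so rows that do not move let the fingers close, or fill a call up. It gives the time, the measured TCP pose, the force, the opening and the grip force at its end, in the units of the state.
- manip.state(): the state, without advancing time (a new reading comes with each control period).
- grab_frame(name): name is "scene" or "top"; returns a dict with "pixels" (480x640x3 uint8, red, green, blue), "z_map" (480x640 float32, m along the optical axis (not along the pixel's ray), 0 where there is no reading), "fx", "fy", "cx", "cy" (pixels), "rvec" (rotation vector, rad) and "tvec" (3), from world to camera coordinates, as OpenCV has them. Camera axes: x right, y down, z forward; pixel columns grow to the right and rows downward; lengths in m; the calibration is good to about 2 mm. A picture is of the moment at which its call begins.
- manip.job_done(): hands the job in; it is judged then, once.
The state is a dict: "time": time; "joint_pos": joint angles; "joint_vel": joint speeds; "joint_efforts": joint torques, N m; "tool_pos": TCP position; "tool_rot": TCP orientation; "contact_force": force on the tool from outside, world axes, zero at the start; "ft_torque": the same for the moment, N m; "gripper_width": opening from 0.0 (shut) to 1.0 (fully open); "grasp_force": force on a finger pad.
Only numpy, scipy, OpenCV 4.12 (cv2) and the standard library are available. Lean on these libraries where they do the work, as an engineer would, in place of code of your own. Each camera call takes 0.05 s, during which the arm holds its last target. There are 200 camera calls.

TASK

The green cover of the grey battery box stands ajar. Push it down with a fingertip, then set the fingertip in the slot of the round quarter-turn fastener on it and, pressing the cover shut, turn the fastener clockwise to its stop, so that the cover stays locked down when you let go. Only push: lift nothing, do not swing the cover further open, and leave the screw tin, tape measure, wood block and pencil beside the box where they are.

Things in the scene. Friction and masses are not known exactly. Their poses are not given: they have to be found in the camera images.
- battery_box: Grey open-topped steel box, 190 mm (its x) by 170 mm (its y) by 110 mm high, fixed to the worktop. Origin: centre of its underside, on the worktop; z up. The cover's hinge runs along its +x top rim (x = +95 mm, z = 110 mm), the cover's free edge lies over its -x side, which looks to the robot's right, within about 20 degrees.
- cover (a joint): Angle of the green cover (plate 194 x 174 x 6 mm), rad: 0 = shut, top at z = 116 mm; grows as the free edge, 194 mm from the hinge, rises; starts 0.25 to 0.55. It stays at any angle; 1 to 3 N at the free edge pushes it down. Near shut a spring plunger pushes back: 6 to 10 N over the fastener holds it shut; let go unlocked, it rises again to about 0.03 to 0.08 rad.
- push_spot (a point): Good place to push the cover down: point on its bare top face near a corner of the free edge, 170 mm from the hinge line and 66 mm from the middle towards the box's +y side; moves with the cover. On the shut cover it lies at x = -75, y = +66, z = 116 mm of the box frame. About 15 mm free all round.
- slot (a point): Middle of the fastener's slot floor, on its axis; y runs along the slot, orange dot on the rim at its -y end; z is the axis. On the shut cover: x = -45, y = 0, z = 119 mm in the box frame. Closed pocket 34 mm wide, 82 mm long, 14 mm deep, edges chamfered, in an aluminium disc 96 mm across (top at z = 133 mm when shut), inside a fixed dark collar 114 mm across, 13 mm high.
- fastener (a joint): Turn of the fastener, rad, growing clockwise from above: 0 = open (slot parallel to the hinge, orange-dot end towards the box's -y side and the red dot on the cover), 1.571 = stop, locked (orange-dot end at the free edge, other end at the white dot). Starts 0 to 0.3. Stiff, stays where left: 0.12 N m, or 5 to 6 N at 22 mm from the axis.
- keeper (a point): Middle of the top of the steel keeper inside the box's -x wall (x = -81, z = 100 mm). A tongue below the fastener swings under it from about 0.6 rad of turn on; it passes only while the cover is pressed down to within about 2 mm of shut at the free edge. Once locked the tongue holds the cover down, at 0.02 rad or less.
- tin: Round grey screw tin, 86 mm across, 38 mm high, loose, beside the hinge side of the box. Origin: centre of its underside. Leave alone.
- tape: Yellow and black tape measure, 38 by 85 by 64 mm high, loose, beside the free-edge side of the box. Origin: centre of its underside. Leave alone.
- offcut: Small planed wood block, 55 by 85 by 22 mm, loose, beyond the tape measure. Origin: centre of its underside. Leave alone.
- pencil: Red carpenter's pencil, 175 mm long, 12 mm wide, 9 mm high, loose, beyond the screw tin. Origin: near its middle, on its underside. Leave alone.

How it is judged:
By the outcome, as a careful person would: the job done as asked, in the order asked, and still so for the second after the job is handed in, with the robot touching nothing.
It also fails if it takes over 45 s, if anything falls off the work surface, if the arm or the gripper's body presses on something with over 40 N, if the wrist force passes 120 N, or if a joint passes its speed limit or range.

## Working session

There is one attempt and no reset: what is moved stays moved. The work goes in short steps, Python scripts to look and compute and a tool call to move; the robot and the scene stay as the last step left them, time stands still between calls to the robot, and variables do not carry over. Pictures are saved under pics/ and viewed, at most 10 in all, crops included, and the job is handed in when it is done.

Besides the shell and the picture viewer there is one more tool, called after "Request:" by a JSON object that holds its "fn" and its "kwargs". servo_tool: Moves the arm, as the interface text tells. Its arguments: {"type":"object","properties":{"deltas":{"type":"array"}},"required":["deltas"]}

```bash
mkdir -p pics; cat > h.py <<'E'
import numpy as np, cv2
from plant import manip, grab_frame
def snap(n,f):
    d=grab_frame(n); cv2.imwrite('pics/%s.png'%f,d['pixels'][:,:,::-1]); np.savez('pics/%s.npz'%f,**d); return d
def load(f): return dict(np.load('pics/%s.npz'%f))
def world(d,u,v,r=1):
    z=d['z_map'][v-r:v+r+1,u-r:u+r+1]; z=np.median(z[z>0])
    c=np.array([(u-d['cx'])/d['fx']*z,(v-d['cy'])/d['fy']*z,z])
    R=cv2.Rodrigues(d['rvec'])[0]; return R.T@(c-d['tvec'].ravel())
E
python3 -c "
from h import *
snap('scene','s1');snap('top','t1');print(manip.state(),manip.finger_overhang)"
```

```text
{'time': 0.1, 'joint_pos': array([ 1.17901805e+00,  5.33305838e-02,  1.61412820e+00, -2.69217521e-05,
        1.47599235e+00, -1.18999527e-01]), 'joint_vel': array([ 0.00248092, -0.00199755, -0.0038208 ,  0.00176577,  0.00223747,
        0.00114899]), 'joint_efforts': array([ 2.15802015e-04, -3.94904959e+01, -3.71363354e+01, -8.19450543e-05,
        3.98740885e-03, -6.39597431e-06]), 'tool_pos': array([0.16818488, 0.60140145, 0.2441783 ]), 'tool_rot': array([-2.21781994e-04,  1.35965580e-01,  9.90713126e-01, -9.02486798e-04]), 'contact_force': array([-0.07236462, -0.45508819,  0.83193906]), 'ft_torque': array([0.01981435, 0.02485366, 0.01037127]), 'grasp_force': 0.0, 'gripper_width': 0.9975535367882823} 0.014
```

View pics/s1.png

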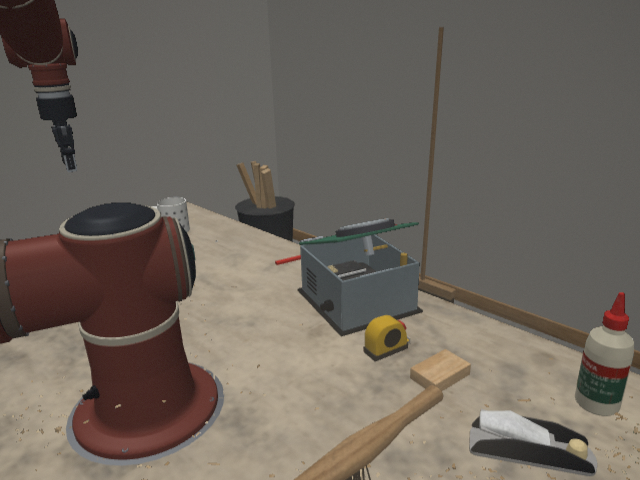

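View pics/t1.png

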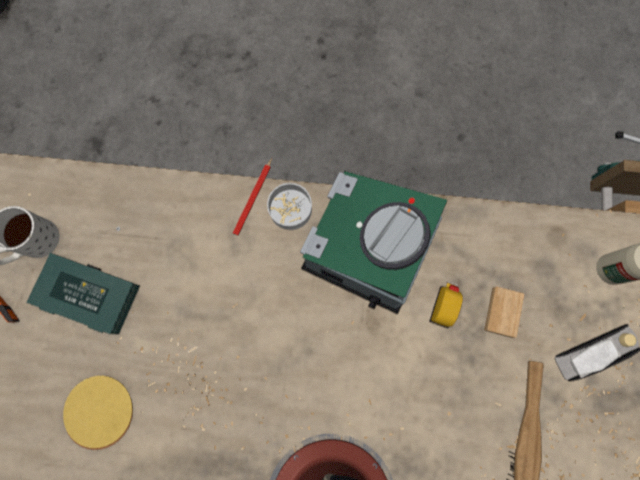

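The top view shows the box at about (375,240): hinge tabs at (343,186) and (315,243), fastener at (395,236), red dot at (411,200), tape at (447,305). I'll enlarge it.

```bash
python3 -c "
from h import *
d=load('t1')
c=d['pixels'][160:320,290:480,::-1]
cv2.imwrite('pics/c1.png',cv2.resize(c,None,fx=3.7,fy=3.7,interpolation=cv2.INTER_CUBIC))
# cover plane from green pixels
hsv=cv2.cvtColor(d['pixels'],cv2.COLOR_RGB2HSV)
m=(hsv[...,0]>60)&(hsv[...,0]<95)&(hsv[...,1]>110); m[:,:295]=0;m[:165]=0;m[310:]=0;m[:,460:]=0
v,u=np.nonzero(m);P=np.array([world(d,a,b,0) for a,b in zip(u,v) if d['z_map'][b,a]>0])
print(len(P))
A=np.c_[P[:,:2],np.ones(len(P))];w=np.ones(len(P))>0
for i in range(8):
  k=np.linalg.lstsq(A[w],P[w,2],rcond=None)[0]; w=abs(A@k-P[:,2])<.004
print(k,w.sum(),np.arctan(np.hypot(*k[:2])),np.degrees(np.arctan2(-k[1],-k[0])))
hull=cv2.minAreaRect(np.c_[u,v].astype(np.float32));print(cv2.boxPoints(hull))
for p in [(343,186),(315,243),(411,200),(360,225),(395,236),(440,200),(403,298),(447,305),(290,207),(505,312)]: print(p,world(d,*p).round(4))
"
```

```text
4437
[-0.13865924 -0.38771793  0.21064243] 4428 0.39060850590331964 70.32146871977088
[[300.5267  262.86066]
 [347.36472 156.85881]
 [446.0507  200.46423]
 [399.21268 306.46606]]
(343, 186) [0.5451 0.0351 0.1239]
(315, 243) [0.4381 0.0731 0.1257]
(411, 200) [ 0.5168 -0.0784  0.1694]
(360, 225) [4.722e-01 3.000e-04 1.458e-01]
(395, 236) [ 0.4528 -0.0562  0.1724]
(440, 200) [ 0.5158 -0.1221  0.1868]
(403, 298) [ 0.3614 -0.085   0.1102]
(447, 305) [ 0.362  -0.1708  0.0645]
(290, 207) [0.5273 0.1343 0.0192]
(505, 312) [ 0.3645 -0.289   0.0226]
```

View pics/c1.png

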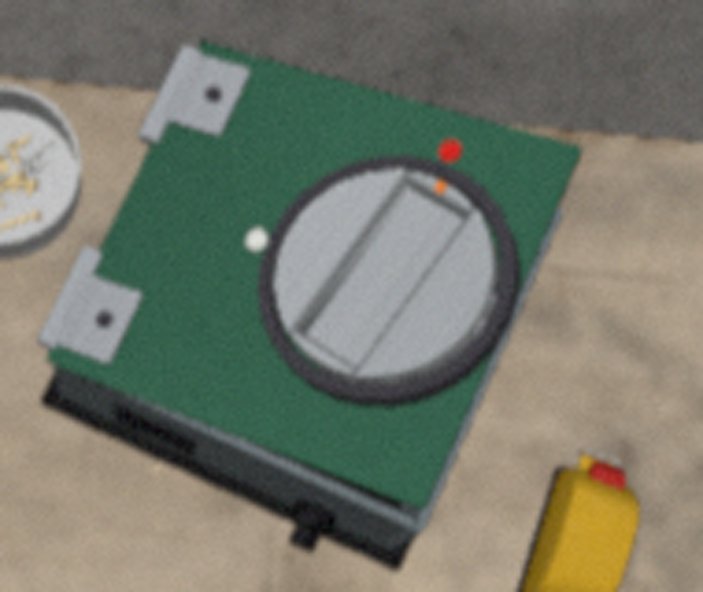

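The crop shows the cover corners at (203,42), (580,152), (428,505) and (50,352). The slot runs from (438,195), the orange end, to (327,348). Fit the box pose from these.

```bash
cat > fit.py <<'E'
from h import *
k=np.array([-0.13865924,-0.38771793,0.21064243])
th=np.arctan(np.hypot(*k[:2])); yaw=np.arctan2(-k[1],-k[0])
n=np.array([-k[0],-k[1],1]);n/=np.linalg.norm(n)
def ray(d,cu,cv,off,s=3.7):
    u=290+cu/s-.5+.5/s; v=160+cv/s-.5+.5/s
    R=cv2.Rodrigues(d['rvec'])[0]; o=-R.T@d['tvec'].ravel()
    r=R.T@np.array([(u-d['cx'])/d['fx'],(v-d['cy'])/d['fy'],1])
    p0=np.array([0,0,k[2]])+off*n
    return o+r*(n@(p0-o))/(n@r)
if __name__=='__main__':
    d=load('t1')
    ex=np.array([np.cos(yaw),np.sin(yaw)]);ey=np.array([-ex[1],ex[0]])
    e3=np.r_[-ex*np.cos(th),np.sin(th)]  # from hinge to free edge
    # hinge s where top plane is z=.110+.006/cos
    sh=(k[2]-.110-.006/np.cos(th))/np.tan(th); print('hinge s',sh)
    for nm,c,o in [('TL',(203,42),0),('TR',(580,152),0),('BR',(428,505),0),('BL',(50,352),0),('red',(450,151),0),('white',(257,239),0),('slotO',(438,195),.017),('slotI',(327,348),.017),('orange',(441,187),.017)]:
        p=ray(d,*c,o); dd=p[:2]@ex-sh
        h=-(dd)*np.cos(th)+(p[2]-.110)*np.sin(th) # distance from hinge along plate
        print(nm,p.round(4),'from hinge %.4f  y %.4f'%(h,p[:2]@ey))
E
python3 fit.py
```

```text
hinge s 0.2286579933911514
TL [0.5755 0.035  0.1173] from hinge 0.0045  y -0.5301
TR [ 0.5144 -0.1316  0.1903] from hinge 0.1964  y -0.5287
BR [ 0.3555 -0.0765  0.191 ] from hinge 0.1982  y -0.3605
BL [0.4173 0.0915 0.1173] from hinge 0.0046  y -0.3621
red [ 0.5159 -0.0788  0.1697] from hinge 0.1421  y -0.5123
white [0.4738 0.0019 0.1442] from hinge 0.0753  y -0.4455
slotO [ 0.4894 -0.072   0.1891] from hinge 0.1519  y -0.4851
slotI [ 0.419  -0.0303  0.1827] from hinge 0.1351  y -0.4048
orange [ 0.4932 -0.0731  0.189 ] from hinge 0.1516  y -0.4890
```

Box yaw is about 70.3°, centre (0.463, −0.027), cover 0.39 rad, fastener about 0.21 rad. The sizes match to within about 3 mm. Next, close the fingers and move above the push spot at (0.381, −0.061).

Request:
{"fn": "servo_tool", "kwargs": {"deltas": [[[0,0.038,-0.048,0,-4],[0,0.038,-0.048,0,0],[0,0.038,-0.048,0,0],[0,0.038,-0.048,0,0],[0,0.038,-0.048,0,0],[0,0.0,-0.042,0,0],[0,0,-0.042,0,0],[0,0,-0.042,0,0]]]}}

```text
time: 0.9
tool_pos: [0.3232, 0.2781, 0.2446]
tool_rot: [-0.0, 0.17, 0.985, -0.0]
contact_force: [0.5, 0.1, 0.1]
gripper_width: -0.002
grasp_force: 0.0
```

Request:
{"fn": "servo_tool", "kwargs": {"deltas": [[[0,0.004,-0.042,0,0],[0,0.004,-0.042,0,0],[0,0.004,-0.042,0,0],[0,0.004,-0.042,0,0],[0,0.004,-0.042,0,0],[0,0.003,-0.042,0,0],[0,0,-0.003,0,0],[0,0,0,0,0]]]}}

```text
time: 1.7
tool_pos: [0.3464, 0.0241, 0.2449]
tool_rot: [-0.0, 0.172, 0.985, 0.0]
contact_force: [-0.1, 0.2, 0.7]
gripper_width: -0.005
grasp_force: 0.0
```

Request:
{"fn": "servo_tool", "kwargs": {"deltas": [[[0,0.012,-0.018,0,0],[0,0.012,-0.018,0,0],[0,0.01,-0.018,0,0],[0,0,-0.018,0,0],[0,0,-0.013,0,0],[0,0,0,-0.015,0],[0,0,0,0,0],[0,0,0,0,0]]]}}

```text
time: 2.5
tool_pos: [0.3801, -0.0587, 0.229]
tool_rot: [-0.001, 0.169, 0.986, 0.0]
contact_force: [-0.6, -0.2, 0.2]
gripper_width: 0.001
grasp_force: 0.0
```

```bash
python3 -c "
from h import *
d=snap('top','t2');snap('scene','s2');print(manip.state()['tool_pos'])
a=cv2.resize(d['pixels'][160:320,290:480,::-1],(600,505))
cv2.imwrite('pics/c2.png',a)"
```

```text
[ 0.38055391 -0.05919273  0.2301375 ]
```

View pics/c2.png

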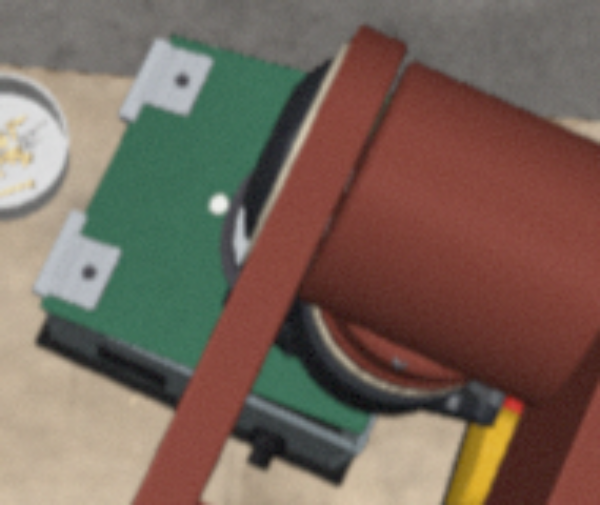

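The arm hides the spot from the top camera, but the pose agrees with the calculation. Press down along the arc.

Request:
{"fn": "servo_tool", "kwargs": {"deltas": [[[0,0,-0.002,-0.02,0],[0,0,0,-0.014,0],[0,-0.001,-0.003,-0.008,0],[0,-0.001,-0.003,-0.008,0],[0,-0.001,-0.003,-0.008,0],[0,-0.001,-0.002,-0.008,0],[0,0,-0.002,-0.008,0],[0,0,0,0,0]]]}}

```text
time: 3.4
tool_pos: [0.3758, -0.0752, 0.1548]
tool_rot: [-0.001, 0.171, 0.985, 0.0]
contact_force: [-0.8, -0.4, 0.3]
gripper_width: 0.001
grasp_force: 0.0
```

```bash
python3 -c "
from h import *
d=snap('scene','s3');print(manip.state()['tool_pos'],manip.state()['contact_force'])
cv2.imwrite('pics/c3.png',cv2.resize(d['pixels'][170:370,280:520,::-1],(720,600)))"
```

```text
[ 0.3761531  -0.07519372  0.15556048] [-0.02538362 -0.59911009  0.40899166]
```

View pics/c3.png

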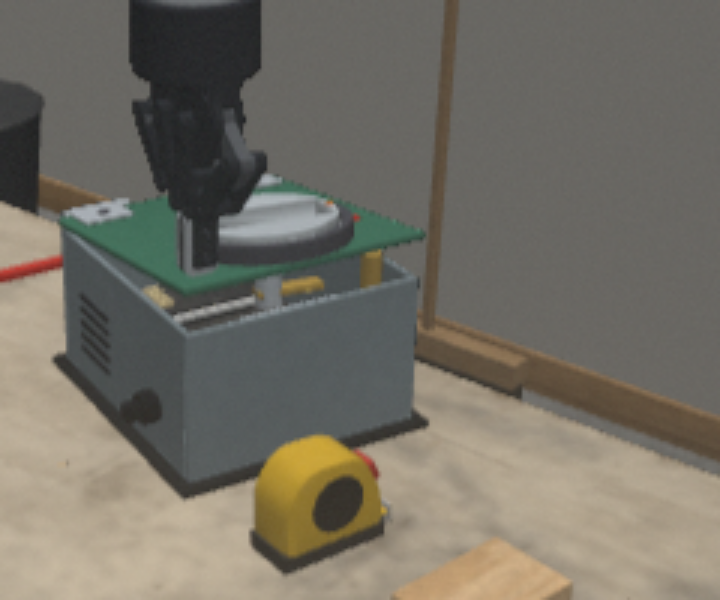

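The tip sits on the bare green corner near (195,265) in the crop, clear of the collar, and the cover is following down. Keep pressing.

Request:
{"fn": "servo_tool", "kwargs": {"deltas": [[[0,0,0,-0.006,0],[0,0,0,-0.006,0],[0,0,0,-0.005,0],[0,0,0,-0.004,0],[0,0,0,-0.003,0],[0,0,0,0,0],[0,0,0,0,0],[0,0,0,0,0]]]}}

```text
time: 4.25
tool_pos: [0.377, -0.0755, 0.1328]
tool_rot: [0.001, 0.17, 0.985, -0.0]
contact_force: [0.0, -3.8, 3.9]
gripper_width: -0.001
grasp_force: 2.1
```

Request:
{"fn": "servo_tool", "kwargs": {"deltas": [[[0,0,0,-0.001,0],[0,0,0,-0.001,0],[0,0,0,-0.001,0],[0,0,0,0,0],[0,0,0,0,0],[0,0,0,0,0],[0,0,0,0,0],[0,0,0,0,0]]]}}

```text
time: 5.05
tool_pos: [0.377, -0.0756, 0.1303]
tool_rot: [0.001, 0.17, 0.985, -0.001]
contact_force: [-1.1, -3.3, 6.8]
gripper_width: 0.003
grasp_force: 3.4
```

The cover is shut (tip z 0.116, 6.8 N). Lift, move aside to uncover the top view, and start turning the tool.

Request:
{"fn": "servo_tool", "kwargs": {"deltas": [[[0,0,0,0.01,0],[0,0,0,0.03,0],[0,0,0,0.03,0],[0,0,0.03,0,-8.5],[0,0,0.03,0,-8.5],[0,0,0.03,0,-8.5],[0,0,0.03,0,-8.5],[0,0,0.03,0,-8.5]]]}}

```text
time: 5.85
tool_pos: [0.3758, 0.0719, 0.1987]
tool_rot: [-0.001, 0.509, 0.861, 0.0]
contact_force: [0.9, 0.7, -0.6]
gripper_width: -0.003
grasp_force: 0.0
```

Request:
{"fn": "servo_tool", "kwargs": {"deltas": [[[0,0,0.03,0,-8.5],[0,0,0.03,0,-8.5],[0,0,0.03,0,-8.5],[0,0,0.03,0,-8.5],[0,0,0.03,0,-8.5],[0,0,0.02,0,-8.5],[0,0,0.0,0,-8],[0,0,0,0,0]]]}}

```text
time: 6.65
tool_pos: [0.3757, 0.2388, 0.1985]
tool_rot: [-0.001, 0.862, 0.507, -0.001]
contact_force: [0.1, -1.3, 0.4]
gripper_width: 0.003
grasp_force: 0.0
```

```bash
python3 -c "
from h import *
d=snap('top','t3');s=manip.state();print(s['tool_pos'],s['tool_rot'],s['joint_pos'])
c=d['pixels'][160:320,290:480,::-1]
cv2.imwrite('pics/c4.png',cv2.resize(c,None,fx=3.7,fy=3.7,interpolation=cv2.INTER_CUBIC))
hsv=cv2.cvtColor(d['pixels'],cv2.COLOR_RGB2HSV)
m=(hsv[...,0]>60)&(hsv[...,0]<95)&(hsv[...,1]>110); m[:,:310]=0;m[:165]=0;m[310:]=0;m[:,460:]=0
v,u=np.nonzero(m);P=np.array([world(d,a,b,0) for a,b in zip(u,v) if d['z_map'][b,a]>0])
A=np.c_[P[:,:2],np.ones(len(P))];w=abs(P[:,2]-.12)<.02
for i in range(8):
  k=np.linalg.lstsq(A[w],P[w,2],rcond=None)[0]; w=abs(A@k-P[:,2])<.004
print(k.tolist(),w.sum(),np.arctan(np.hypot(*k[:2])),np.degrees(np.arctan2(-k[1],-k[0])))
"
```

```text
[0.37597459 0.23833768 0.19862913] [-5.77522044e-04  8.61663919e-01  5.07478158e-01 -9.35993542e-04] [ 3.96982460e-01 -3.68513735e-01  2.06540965e+00  8.98945335e-04
  1.44670744e+00  9.03154815e-01]
[-0.021075925486096027, -0.05718374050573313, 0.1309869541224392] 4040 0.06086874560997954 69.7678788702977
```

View pics/c4.png

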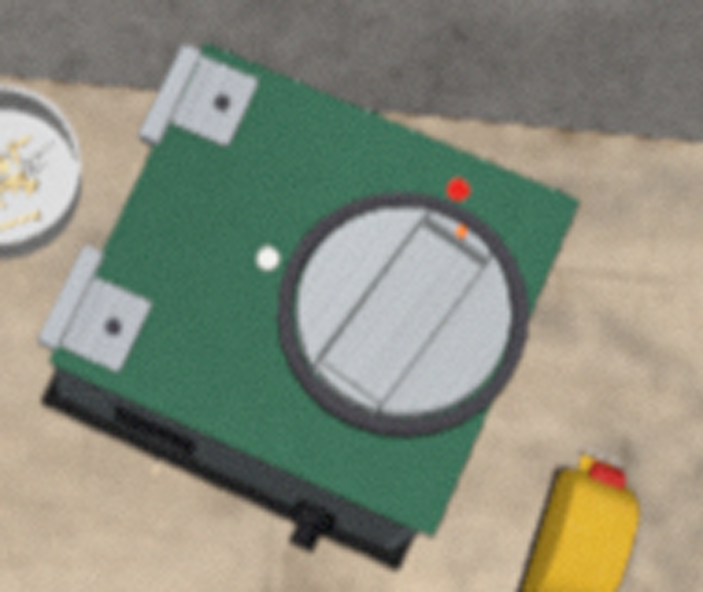

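The cover is now at 0.06 rad. The slot's orange end is at (458,238) in the crop, the other end at (349,386), and the cover's corners at (580,202) and (432,533).

```bash
python3 -c "
import fit; from fit import *
fit.k=k=np.array([-0.021075925486096027, -0.05718374050573313, 0.1309869541224392])
n=np.array([-k[0],-k[1],1]);n/=np.linalg.norm(n);fit.n=n
d=load('t3')
q={}
for nm,c,o in [('TL',(203,42),0),('TR',(580,202),0),('BR',(432,533),0),('BL',(52,355),0),('red',(458,190),0),('white',(267,259),0),('O',(458,238),.017),('I',(349,386),.017),('disc',(404,311),.017)]:
  q[nm]=p=fit.ray(d,*c,o); print(nm,p.round(4))
f=lambda a,b:np.degrees(np.arctan2(*(q[a]-q[b])[1::-1]))
print('axis',f('TL','TR'),f('BL','BR'),'edge',f('TR','BR'),f('TL','BL'),'slot',f('O','I'), np.linalg.norm(q['O']-q['I']),((q['O']+q['I'])/2).round(4))
print(np.linalg.norm(q['TR']-q['BR']),np.linalg.norm(q['TR']-q['TL']))
"
```

```text
TL [0.5756 0.035  0.1169]
TR [ 0.5106 -0.1467  0.1286]
BR [ 0.3505 -0.0886  0.1287]
BL [0.416  0.0905 0.117 ]
red [ 0.5116 -0.0904  0.1254]
white [ 0.4706 -0.0046  0.1213]
O [ 0.4838 -0.0891  0.1429]
I [ 0.4109 -0.0451  0.1419]
disc [ 0.4475 -0.0671  0.1424]
axis 70.30593092124484 69.8958862794307 edge -19.95999056990294 -19.15250789005417 slot -31.120825516517446 0.08514718000153541 [ 0.4473 -0.0671  0.1424]
0.1703417841853517 0.1933744060414004
```

The fastener axis is at about (0.447, −0.069) and the slot azimuth is −31°. I'll go to the tip start at (0.466, −0.080), tool yaw −31°.

Request:
{"fn": "servo_tool", "kwargs": {"deltas": [[[0,0.011,-0.028,0,-2],[0,0.011,-0.028,0,0],[0,0.011,-0.028,0,0],[0,0.011,-0.028,0,0],[0,0.011,-0.028,0,0],[0,0.011,-0.028,0,0],[0,0.011,-0.028,0,0],[0,0.011,-0.028,0,0]]]}}

```text
time: 7.5
tool_pos: [0.4646, 0.0126, 0.1991]
tool_rot: [-0.0, 0.871, 0.492, 0.0]
contact_force: [0.6, 0.4, 0.2]
gripper_width: 0.002
grasp_force: 0.0
```

Request:
{"fn": "servo_tool", "kwargs": {"deltas": [[[0,0.002,-0.028,0,0],[0,0,-0.028,0,0],[0,0,-0.028,0,0],[0,0,-0.01,0,0],[0,0,0,-0.02,0],[0,0,0,0,0],[0,0,0,0,0],[0,0,0,0,0]]]}}

```text
time: 8.3
tool_pos: [0.467, -0.0795, 0.18]
tool_rot: [0.0, 0.871, 0.491, 0.0]
contact_force: [0.2, -0.5, 1.3]
gripper_width: -0.005
grasp_force: 0.0
```

```bash
python3 -c "
from h import *
d=snap('scene','s5');s=manip.state();print(s['tool_pos'],s['tool_rot'])
cv2.imwrite('pics/c5.png',cv2.resize(d['pixels'][170:300,290:440,::-1],(690,598),interpolation=2))"
```

```text
[ 0.46719016 -0.07960868  0.18018665] [3.50672535e-04 8.70974121e-01 4.91328549e-01 4.63722104e-04]
```

View pics/c5.png

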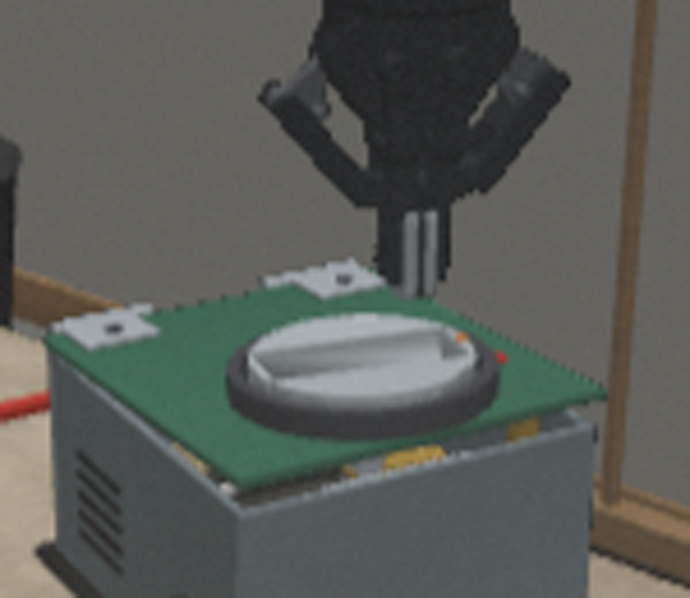

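The fingertip at (420,290) hangs over the orange-dot end of the slot. Descend into it.

Request:
{"fn": "servo_tool", "kwargs": {"deltas": [[[0,-0.001,0,-0.01,0],[0,0,0,-0.008,0],[0,0,0,-0.006,0],[0,0,0,-0.006,0],[0,0,0,-0.005,0],[0,0,0,0,0],[0,0,0,0,0],[0,0,0,0,0]]]}}

```text
time: 9.15
tool_pos: [0.4661, -0.0801, 0.1447]
tool_rot: [0.0, 0.871, 0.491, 0.0]
contact_force: [-0.1, 0.3, -0.3]
gripper_width: -0.001
grasp_force: 0.0
```

The tip is at 0.131, below the rim (0.143), with no force, so it's in the slot. Press the cover shut.

Request:
{"fn": "servo_tool", "kwargs": {"deltas": [[[0,0,0,-0.003,0],[0,0,0,-0.003,0],[0,0,-0.001,-0.003,0],[0,0,0,-0.002,0],[0,0,0,-0.001,0],[0,0,0,0,0],[0,0,0,0,0],[0,0,0,0,0]]]}}

```text
time: 9.95
tool_pos: [0.4663, -0.0809, 0.1337]
tool_rot: [0.0, 0.871, 0.491, 0.0]
contact_force: [-3.1, 2.0, 6.9]
gripper_width: -0.001
grasp_force: 3.6
```

Request:
{"fn": "servo_tool", "kwargs": {"deltas": [[[0,0,0,-0.001,0],[0,0,0,-0.001,0],[0,0,0,-0.001,0],[0,0,0,-0.001,0],[0,0,0,0,0],[0,0,0,0,0],[0,0,0,0,0],[0,0,0,0,0]]]}}

```text
time: 10.75
tool_pos: [0.4665, -0.0811, 0.1325]
tool_rot: [0.0, 0.871, 0.491, -0.0]
contact_force: [-10.4, 3.6, 21.9]
gripper_width: -0.001
grasp_force: 10.8
```

Shut hard at 22 N. Ease slightly, take up the side slack and start sweeping clockwise.

Request:
{"fn": "servo_tool", "kwargs": {"deltas": [[[0,-0.0018,-0.0022,0.0005,0],[0,-0.0017,-0.0022,0,0],[0,-0.0012,-0.0011,0,-4],[0,-0.0013,-0.001,0,-4],[0,-0.0013,-0.0009,0,-4],[0,-0.0014,-0.0008,0,-4],[0,0,0,0,0],[0,0,0,0,0]]]}}

```text
time: 11.55
tool_pos: [0.4604, -0.0884, 0.1328]
tool_rot: [0.001, 0.931, 0.365, 0.004]
contact_force: [1.4, 6.2, 11.8]
gripper_width: 0.002
grasp_force: 6.2
```

Request:
{"fn": "servo_tool", "kwargs": {"deltas": [[[0,-0.002,-0.0007,-0.0005,-4],[0,-0.002,-0.0006,0,-4],[0,-0.0016,-0.0005,0,-4],[0,-0.0016,-0.0004,0,-4],[0,-0.0016,-0.0003,0,-4],[0,-0.0016,-0.0001,0,-4],[0,0,0,0,0],[0,0,0,0,0]]]}}

```text
time: 12.35
tool_pos: [0.451, -0.0919, 0.1328]
tool_rot: [0.001, 0.987, 0.163, 0.006]
contact_force: [5.0, 4.1, 11.8]
gripper_width: 0.0
grasp_force: 5.6
```

```bash
python3 -c "
from h import *
d=snap('scene','s6');s=manip.state();print(s['tool_pos'],s['contact_force'])
cv2.imwrite('pics/c6.png',cv2.resize(d['pixels'][170:300,290:440,::-1],(690,598),interpolation=2))"
```

```text
[ 0.45103473 -0.09195073  0.13277824] [ 4.87393156  4.11587817 11.25324913]
```

View pics/c6.png

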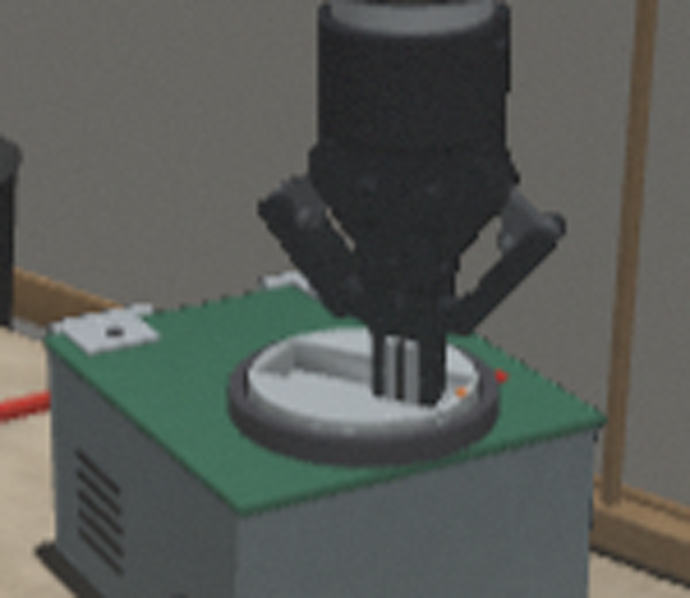

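The tip is at (405,390) in the slot, the disc has turned (orange dot at (462,392)) and the cover is shut. Continue.

Request:
{"fn": "servo_tool", "kwargs": {"deltas": [[[0,-0.002,0,-0.0005,-4],[0,-0.002,0,0,-4],[0,-0.002,0.0001,0,-4],[0,-0.002,0.0003,0,-4],[0,-0.0019,0.0004,0,-4],[0,-0.0019,0.0007,0,-4],[0,0,0,0,0],[0,0,0,0,0]]]}}

```text
time: 13.2
tool_pos: [0.4397, -0.0911, 0.1327]
tool_rot: [0.001, 0.999, -0.046, 0.007]
contact_force: [5.4, 1.8, 11.4]
gripper_width: -0.001
grasp_force: 5.7
```

Request:
{"fn": "servo_tool", "kwargs": {"deltas": [[[0,-0.0019,0.0008,-0.0005,-4],[0,-0.0018,0.0009,0,-4],[0,-0.0017,0.001,0,-4],[0,-0.0016,0.0011,0,-3],[0,-0.0015,0.0012,0,0],[0,0,0,0,0],[0,0,0,0,0],[0,0,0,0,0]]]}}

```text
time: 14.0
tool_pos: [0.434, -0.0894, 0.1333]
tool_rot: [0.003, 0.984, -0.176, 0.012]
contact_force: [16.2, -9.2, 5.0]
gripper_width: 0.001
grasp_force: 11.9
```

The side force jumped to 19 N, which suggests the stop. One small extra nudge with more down-press to confirm.

Request:
{"fn": "servo_tool", "kwargs": {"deltas": [[[0,0,0,-0.001,0],[0,-0.0012,0.0006,0,0],[0,-0.0012,0.0006,0,0],[0,0,0,0,0],[0,0,0,0,0],[0,0,0,0,0],[0,0,0,0,0],[0,0,0,0,0]]]}}

```text
time: 14.8
tool_pos: [0.4338, -0.0892, 0.1337]
tool_rot: [0.004, 0.984, -0.176, 0.015]
contact_force: [21.1, -12.2, 4.0]
gripper_width: -0.004
grasp_force: 14.3
```

It didn't move, so it's against the stop. Back off sideways, lift out and move aside to check.

Request:
{"fn": "servo_tool", "kwargs": {"deltas": [[[0,0.0025,-0.0012,0,0],[0,0.0025,-0.0012,0,0],[0,0.001,-0.0005,0.002,0],[0,0,0,0.01,0],[0,0,0,0.02,0],[0,0,0,0.03,0],[0,0,0,0.03,0],[0,0,0.02,0,0]]]}}

```text
time: 15.6
tool_pos: [0.4325, -0.0686, 0.2235]
tool_rot: [0.001, 0.984, -0.177, 0.004]
contact_force: [0.4, 0.3, -0.6]
gripper_width: 0.001
grasp_force: 0.0
```

Request:
{"fn": "servo_tool", "kwargs": {"deltas": [[[0,-0.004,0.035,0,0],[0,-0.004,0.035,0,0],[0,-0.004,0.035,0,0],[0,-0.004,0.035,0,0],[0,-0.004,0.035,0,0],[0,-0.004,0.035,0,0],[0,0,0.035,0,0],[0,0,0.035,0,0]]]}}

```text
time: 16.4
tool_pos: [0.4056, 0.2146, 0.2182]
tool_rot: [-0.0, 0.985, -0.175, 0.0]
contact_force: [0.9, -0.1, -0.4]
gripper_width: -0.002
grasp_force: 0.0
```

```bash
python3 -c "
from h import *
d=snap('top','t4');s=manip.state();print(s['tool_pos'],s['contact_force'])
c=d['pixels'][160:320,290:480,::-1]
cv2.imwrite('pics/c7.png',cv2.resize(c,None,fx=3.7,fy=3.7,interpolation=cv2.INTER_CUBIC))
hsv=cv2.cvtColor(d['pixels'],cv2.COLOR_RGB2HSV)
m=(hsv[...,0]>60)&(hsv[...,0]<95)&(hsv[...,1]>110); m[:,:310]=0;m[:165]=0;m[310:]=0;m[:,460:]=0
v,u=np.nonzero(m);P=np.array([world(d,a,b,0) for a,b in zip(u,v) if d['z_map'][b,a]>0])
A=np.c_[P[:,:2],np.ones(len(P))];w=abs(P[:,2]-.12)<.02
for i in range(8):
  k=np.linalg.lstsq(A[w],P[w,2],rcond=None)[0]; w=abs(A@k-P[:,2])<.004
print(k,w.sum(),np.arctan(np.hypot(*k[:2])))
"
```

```text
[0.40526488 0.21831319 0.21824817] [-2.60212738  0.98075322  0.09602895]
[-0.00606036 -0.0117767   0.12067052] 3809 0.013243792981561654
```

View pics/c7.png

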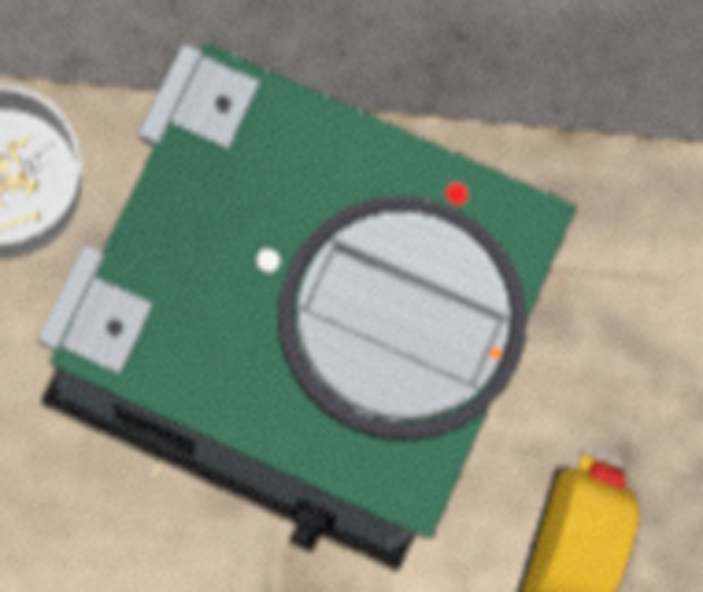

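The slot now runs perpendicular to the hinge: 24° in the image, the same as the cover's side edges. The orange dot is at the free edge (495,353), the cover angle is 0.013 rad, and the tin and tape are where they were. Handing in.

```bash
python3 -c "
from plant import manip
print(manip.job_done())"
```

```text
the job is handed in; nothing more can be done
None
```

The cover is pushed down and locked: I turned the fastener clockwise to its stop, the cover measured about 0.013 rad after I let go, the tin and tape measure are where they were (block and pencil never approached or re-checked), and the job is handed in.

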